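Fill the last two cells of the fittings crate

TASK

Fill the two empty cells of the divided crate, one piece in each: the open round pot, and the long fitting that is lying on the bench. First stand the long fitting upright on the bench, neck up, and let go of it there; then pick it up again and stand it in its cell, still neck up. Set the loose cover on the pot so that it sits centred, flat and fully down on the rim, with the pot standing in its cell, and leave the stock already in the crate and everything else on the bench as it is.

Things in the scene. Friction and masses are not known exactly. Their poses are not given: they have to be found in the camera images.
- fitting: The long cast grey fitting, 110 mm long: round foot 38 mm across, 12 mm long; square body 40 x 40 x 70 mm, faces square to x and y; round neck 30 mm across, 28 mm long. Origin on its axis at mid length; z points from foot to neck. Starts lying on a side of its body (axis 20 mm up), neck roughly to the robot's right. Standing on the bench its origin is 55 mm up. 0.25 to 0.5 kg.
- pot: Cast grey round pot (outlet box), open at the top: 50 mm outside diameter, 42 mm inside, 85 mm tall, floor 5 mm. Stands upright on the bench. Origin: centre of its underside, z up. 0.2 to 0.42 kg.
- cover: Loose cover, right way up on the bench: disc 54 mm across, 5 mm thick (6 to 11 mm above the origin); round grip on top 18 mm across, 22 mm tall (to 33 mm above the origin); centring plug below, 34 mm across, 6 mm deep. Origin: centre of the plug's underside. Seated, the disc lies on the rim, origin 79 mm above the pot's underside. 0.1 kg.
- crate: Fixed blue-grey crate of 2 (along its x) by 3 (along y) square cells, 66 mm apart, 61 mm clear; outside 137 x 203 mm, walls and dividers 5 mm thick, 50 mm tall, floor 5 mm thick. Origin: centre of its underside; cell centres at x = +-33 mm, y = -66, 0, 66 mm. Four cells hold stock, two are empty.
- pad1: Cardboard pad, 56 mm square, 3 mm thick, fixed on the floor of one of the two empty cells, centred there. Origin: centre of its underside (5 mm above the bench).
- pad2: The same kind of pad in the other empty cell.
- stock1: A cast grey fitting, 110 mm long: round foot 38 mm across, 12 mm long; square body 40 x 40 x 70 mm, faces square to x and y; round neck 30 mm across, 28 mm long. Origin on its axis at mid length; z points from foot to neck. Stands in a cell of the crate from the start and stays there.
- stock2: The same as stock1. Stands in a cell of the crate from the start and stays there.
- stock3: Plain round steel pipe nipple, 39 mm across, 95 mm tall. Origin: centre of its underside. Stands in a cell of the crate from the start and stays there.
- stock4: The same as stock3. Stands in a cell of the crate from the start and stays there.
- tape: Bystander: roll of black tape lying flat, 68 mm across, 22 mm tall. Origin: centre of its underside.
- bin: Bystander: yellow bin of fittings, 110 x 130 mm, 60 mm tall, beyond the crate. Origin: centre of its underside.
- carton: Bystander: open cardboard carton, 100 x 120 mm, 50 mm tall, beyond the crate. Origin: centre of its underside.
- coupling: Bystander: short steel coupling, 38 mm across, 38 mm tall, standing between the robot and the crate. Origin: centre of its underside.
Not all that is in view belongs to the job. Leave any purple look-alike of the stock1 alone. What is shaped like the pot but orange is not meant.

How it is judged:
By the outcome, as a careful person would: the job done as asked, in the order asked, and still so for the second after the job is handed in, with the robot touching nothing.
It also fails if it takes over 72 s, if anything falls off the work surface, if the arm or the gripper's body presses on something with over 40 N, if the wrist force passes 120 N, or if a joint passes its speed limit or range.

ROBOT

A 6-joint arm with a two-finger parallel gripper is mounted at the origin on the work surface. World frame = base frame: x ahead of the robot, y to its left, z up, the work surface at z = 0. Lengths are in mm, angles in rad, forces in N, time in s.
With the tool pointing down it reaches from about 400 to 925 mm from the base axis. Payload 12.5 kg.
Tool frame: the origin (TCP) lies at the very end of the fingers, on their centre line; the grasp point (between the pads) lies grip_depth behind it (grip_depth is the distance from the TCP to the grasp point, in mm); z points along the fingers, y is the line along which they close (so a half turn about z gives the same grasp; the last joint's range is limited). The gripper opens to 95 mm and grips with 3 to 60 N. Pads are 20 mm wide; open, the fingers measure 119 mm over their backs; the gripper's body (75 mm by 180 mm) begins 59 mm behind the grasp point.
Start: joints at [-1.423, 0.491, 1.559, -0, 1.092, -0.106], TCP at [156.95, -604.991, 214.661] pointing down, gripper open.
Joint ranges: [-3.1, 3.1], [-0.84, 2.19], [0.05, 2.79], [-1.13, 4.28], [0.06, 2.93], [-2.69, 2.69]. Speed limits (rad/s): [2.22, 2.22, 2.79, 3.14, 3.14, 3.14].

INTERFACE

Orientations are given as [roll, pitch, yaw] about the fixed x, y, z axes, in that order (R = Rz(yaw) Ry(pitch) Rx(roll)).
In Python, from cell import state, read_camera, job_done, grip_depth gives the robot as it stands.
- The arm moves only by the tool drive_tool, never from a script. Its argument "targets" is a list of rows, each an object with "jaw": the opening, from 0 (shut) to 1 (fully open); "travel": the shift along the tool's x, y, z in m, a list of three; "twist": the turn about the tool's z in rad. In form: [{"jaw": jaw, "travel": [tx, ty, tz], "twist": twist}, ...]. A call has 1 to 8 rows; each row is the pose to reach, as a shift and turn from the pose commanded when the call began, along the tool's axes at that moment; what a row does not reach only later rows make up. A row lasts 1/12 s, in which the tool goes at most 41.7 mm and 7.16 degrees, less where a joint would pass 70% of its speed; a pose out of reach is approached as far as the arm can. A call with a gripper value outside its range is refused whole. The fingers move at their own pace and stop on an object; the grip force is fixed at half the most. Time passes only in rows, so rows that repeat a pose let the fingers close. It gives the time, the measured TCP pose, the force, the opening and the grip force at its end, in the units of the state.
- state(): the state, without advancing time (a new reading comes with each control period).
- read_camera(name): name is "side" or "top"; returns a dict with "frame" (420x560x3 uint8, red, green, blue), "fx", "fy", "cx", "cy" (pixels), "R" (3x3) and "t" (3): a world point X has camera coordinates R X + t. Camera axes: x right, y down, z forward; pixel columns grow to the right and rows downward; lengths in mm; the calibration is good to about 2 mm. A picture is of the moment at which its call begins. There is no depth.
- job_done(): hands the job in; it is judged then, once.
The state is a dict: "t": time; "joints": joint angles; "qvel": joint speeds; "tau": joint torques, N m; "eef_pos": TCP position; "tcp_rot": TCP orientation; "ft_force": force on the tool from outside, world axes, zero at the start; "moment": the same for the moment, N m; "opening": opening from 0.0 (shut) to 1.0 (fully open); "grip_force": force on a finger pad.
Only numpy, scipy, OpenCV 4.12 (cv2) and the standard library are available. Lean on these libraries where they do the work, as an engineer would, in place of code of your own. Each camera call takes 0.05 s, during which the arm holds its last target. There are 200 camera calls.

## Working session

There is one attempt and no reset: what is moved stays moved. The work goes in short steps, Python scripts to look and compute and a tool call to move; the robot and the scene stay as the last step left them, time stands still between calls to the robot, and variables do not carry over. Pictures are saved under pics/ and viewed, at most 10 in all, crops included, and the job is handed in when it is done.

Besides the shell and the picture viewer there is one more tool, called after "Request:" as name(argument=value, ...), one argument or row to a line, values as JSON. drive_tool: Moves the arm, as the interface text tells. Its arguments: {"type":"object","properties":{"targets":{"type":"array"}},"required":["targets"]}

```bash
mkdir -p pics; ls; cat > h.py <<'E'
import numpy as np, cv2
from cell import state, read_camera, job_done, grip_depth
def snap(name,fn=None,crop=None,s=1):
    c=read_camera(name); f=c["frame"]
    if fn:
        g=f if crop is None else f[crop[1]:crop[3],crop[0]:crop[2]]
        cv2.imwrite("pics/"+fn,cv2.resize(g[:,:,::-1],None,fx=s,fy=s,interpolation=cv2.INTER_CUBIC))
    return c
def ray(c,u,v,z):
    R=np.array(c["R"]);t=np.array(c["t"]).ravel()
    o=-R.T@t; d=R.T@np.array([(u-c["cx"])/c["fx"],(v-c["cy"])/c["fy"],1])
    return o+d*(z-o[2])/d[2]
def proj(c,X):
    p=np.array(c["R"])@np.array(X,float)+np.array(c["t"]).ravel()
    return np.array([c["fx"]*p[0]/p[2]+c["cx"],c["fy"]*p[1]/p[2]+c["cy"]])
E
python3 - <<'E'
from h import *
print(grip_depth,state())
for n in("top","side"):
    c=snap(n,n+"0.png",s=1.4); R=np.array(c["R"]);print(n,c["fx"],c["cx"],c["cy"],(-R.T@np.array(c["t"]).ravel()).round(),R.round(2).tolist())
E
```

```text
pics
18.8 {'t': 0.0, 'joints': array([-1.42259629e+00,  4.91551905e-01,  1.55942234e+00, -1.53875727e-06,
        1.09168796e+00, -1.05566447e-01]), 'qvel': array([ 1.54714957e-04, -5.60436697e-04,  4.38563527e-04,  1.06707686e-03,
       -3.88431475e-05, -5.11640976e-04]), 'tau': array([-2.19605492e-03, -6.12654305e+01, -2.58188635e+01,  6.91383239e-02,
        4.80959541e-02, -8.72404007e-05]), 'eef_pos': array([ 156.91539637, -604.74644156,  214.07583632]), 'tcp_rot': array([-3.14052891e+00, -1.11341772e-04,  2.53767132e-01]), 'ft_force': array([-0.33193196, -0.23523377, -0.81384327]), 'moment': array([0.01601146, 0.00578225, 0.02234631]), 'grip_force': 0.0, 'opening': 1.0014668020136135}
top 509.58548348759217 278.35786106779113 216.96503960025416 [ 507.   19. 1230.] [[0.02, -1.0, 0.02], [-1.0, -0.02, -0.03], [0.03, -0.02, -1.0]]
side 442.1585355099071 278.813673141294 210.25252753833482 [-30. 543. 783.] [[-0.68, -0.73, 0.02], [-0.5, 0.44, -0.75], [0.54, -0.52, -0.66]]
```

View pics/top0.png

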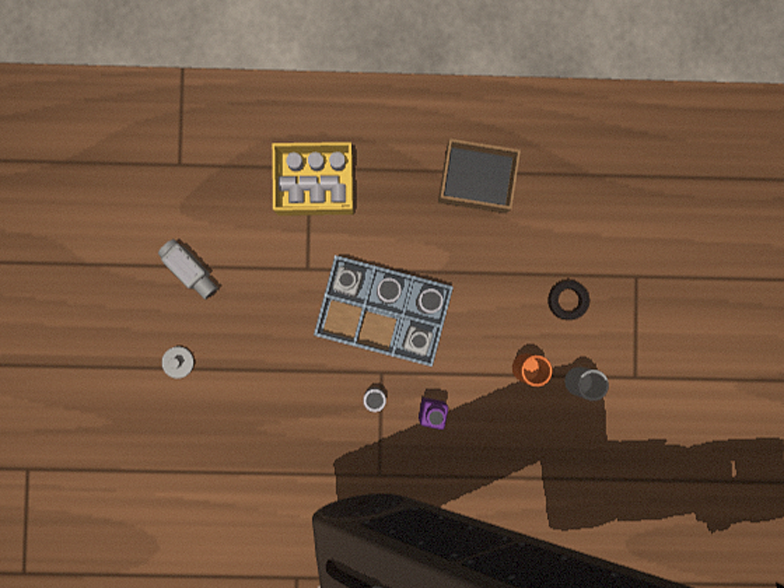

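View pics/side0.png

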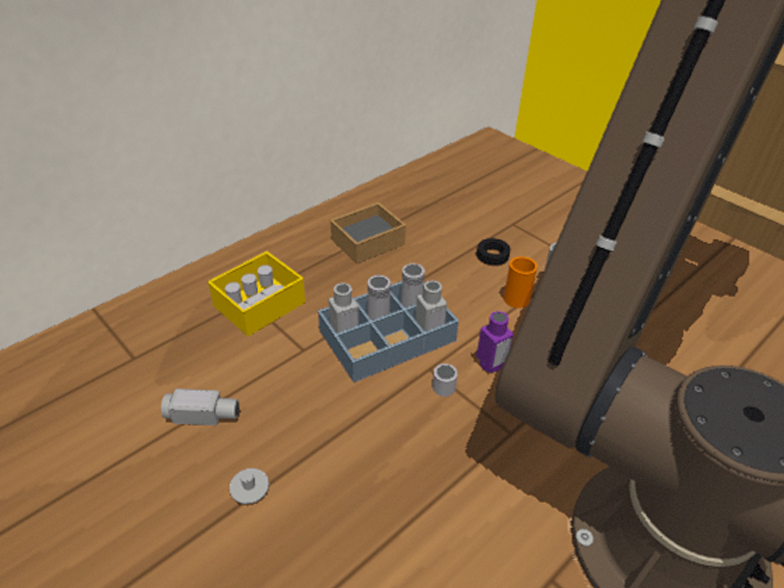

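The top view (shown ×1.4) gives these candidates:
- **Fitting:** grey, lying at (188,268). The purple look-alike is at (434,412), and stock fittings are at (347,280) and (420,340).
- **Pot:** grey at (590,383). The orange look-alike is at (533,370), and the coupling is at (375,399).
- **Cover:** at (178,361). The tape at (568,300) is not it.
- **Empty cells:** with pads, at (342,318) and (379,328).

I choose the grey pot and the grey lying fitting, and will check both in one close crop.

```bash
python3 - <<'E'
from h import *
c=snap("top");f=c["frame"][:,:,::-1]
def crop(x0,y0,x1,y1,s):
    g=cv2.resize(f[y0:y1,x0:x1],None,fx=s,fy=s,interpolation=cv2.INTER_CUBIC)
    for i in range(x0,x1,10): cv2.putText(g,str(i),((i-x0)*s,8),0,.3,(0,255,0));cv2.line(g,((i-x0)*s,8),((i-x0)*s,13),(0,255,0))
    for j in range(y0,y1,10): cv2.putText(g,str(j),(0,(j-y0)*s+4),0,.3,(0,255,255));cv2.line(g,(18,(j-y0)*s),(24,(j-y0)*s),(0,255,255))
    return g
A=crop(106,165,166,275,5);B=crop(220,177,328,265,4);C=crop(362,240,442,290,4)
M=np.zeros((600,800,3),np.uint8);M[:550,:300]=A;M[:352,310:742]=B;M[360:560,310:630]=C
cv2.imwrite("pics/mos.png",M)
E
```

```text
(no output)
```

View pics/mos.png

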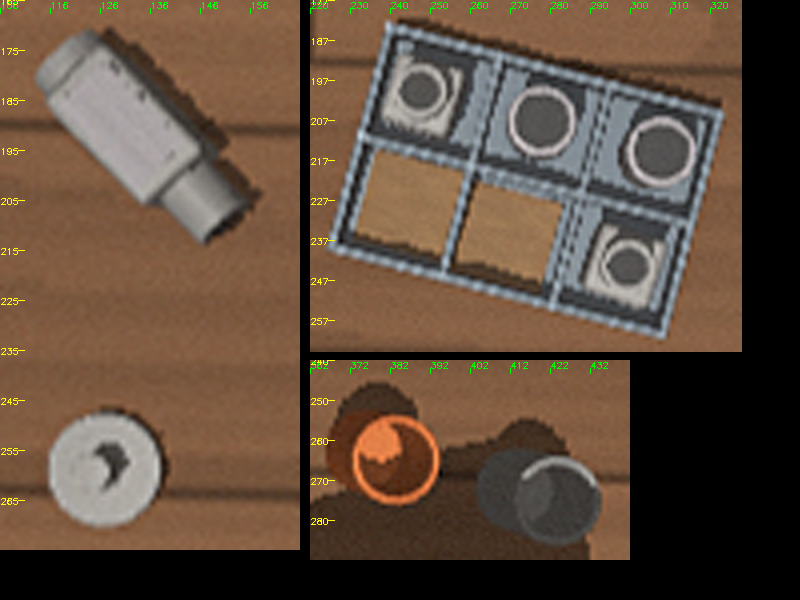

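```bash
python3 - <<'E'
from h import *
c=snap("top"); s=snap("side")
K=[ray(c,u,v,50) for u,v in [(239.4,182.5),(322.6,204.2),(307.9,260.9),(224.9,238.4)]]
print("crate",np.round(K,1).tolist(),[round(np.linalg.norm(K[i]-K[i-1])) for i in range(4)])
o=np.mean(K,0)[:2]; ey=(K[0]-K[1]+K[3]-K[2])[:2];ey/=np.linalg.norm(ey);ex=np.array([ey[1],-ey[0]])
print(o,"yaw",np.arctan2(ex[1],ex[0]))
for i,j in [(-33,66),(-33,0)]: print("cell",i,j,o+ex*i+ey*j)
print("pot",ray(c,423.6,274.6,85)); C=ray(c,126.6,258.5,11);print("cover",C)
n=ray(c,151.6,208.6,20);f=ray(c,118.2,175.8,20);print("fit neck",n,"foot",f,np.linalg.norm(n-f),np.arctan2(*(n-f)[1::-1]))
for X in [C,n,f,K[3],K[2],K[0]]: print("side px x1.4",proj(s,X)*1.4)
E
```

```text
crate [[621.7, 92.4, 50.0], [575.5, -101.6, 50.0], [443.6, -69.9, 50.0], [491.6, 122.9, 50.0]] [134, 199, 136, 199]
[533.08870807  10.95705828] yaw -0.23883611145110212
cell -33 66 [516.63919466  82.89045462]
cell -33 0 [501.02544685  18.76393219]
pot [ 419.85139371 -328.41935636   85.        ]
cover [438.58910006 358.21377381  11.        ]
fit neck [558.06599852 300.36827226  20.        ] foot [634.10703937 381.36262839  20.        ] 111.09601981885042 -2.324662277605686
side px x1.4 [249.33349279 483.94097519]
side px x1.4 [237.39988329 406.62902104]
side px x1.4 [164.85426913 405.39960279]
side px x1.4 [353.45120936 360.02688494]
side px x1.4 [457.77711967 319.70260026]
side px x1.4 [318.30298312 309.71726355]
```

```bash
cat >> h.py <<'E'
def go(x,y,z,yaw):
    s=state(); p=s["eef_pos"]; a=s["tcp_rot"][2]; d=np.array([x,y,z])-p
    t=[np.cos(a)*d[0]+np.sin(a)*d[1], np.sin(a)*d[0]-np.cos(a)*d[1], -d[2]]
    w=(a-yaw+np.pi)%(2*np.pi)-np.pi
    print("travel",(np.array(t)/1000).round(4),"twist",round(w,3))
E
python3 -c "
from h import *
go(420,-328.5,150,1.33)"
```

```text
travel [ 0.324  -0.2015  0.0644] twist -1.076
```

Request:
drive_tool(
  targets=[
    {"jaw":0.8,"travel":[0.324,-0.2015,0.0644],"twist":-1.076},
    {"jaw":0.8,"travel":[0.324,-0.2015,0.0644],"twist":-1.076},
    {"jaw":0.8,"travel":[0.324,-0.2015,0.0644],"twist":-1.076},
    {"jaw":0.8,"travel":[0.324,-0.2015,0.0644],"twist":-1.076},
    {"jaw":0.8,"travel":[0.324,-0.2015,0.0644],"twist":-1.076},
    {"jaw":0.8,"travel":[0.324,-0.2015,0.0644],"twist":-1.076},
    {"jaw":0.8,"travel":[0.324,-0.2015,0.0644],"twist":-1.076},
    {"jaw":0.8,"travel":[0.324,-0.2015,0.0644],"twist":-1.076},
  ],
)

```text
t: 0.92
eef_pos: [384.6, -365.3, 159.0]
tcp_rot: [3.141, 0.0, 1.26]
ft_force: [0.2, -1.6, 0.4]
opening: 0.805
grip_force: 0.0
```

```bash
python3 -c "
from h import *
go(420,-328.5,150,1.33)"
```

```text
travel [0.0459 0.0225 0.009 ] twist -0.07
```

Request:
drive_tool(
  targets=[
    {"jaw":0.8,"travel":[0.046,0.0225,0.009],"twist":-0.07},
    {"jaw":0.8,"travel":[0.046,0.0225,0.009],"twist":-0.07},
    {"jaw":0.8,"travel":[0.046,0.0225,0.104],"twist":-0.07},
    {"jaw":0.8,"travel":[0.046,0.0225,0.104],"twist":-0.07},
    {"jaw":0.8,"travel":[0.046,0.0225,0.104],"twist":-0.07},
    {"jaw":0.4,"travel":[0.046,0.0225,0.104],"twist":-0.07},
    {"jaw":0.4,"travel":[0.046,0.0225,0.104],"twist":-0.07},
    {"jaw":0.4,"travel":[0.046,0.0225,0.104],"twist":-0.07},
  ],
)

```text
t: 1.58
eef_pos: [419.6, -330.9, 56.3]
tcp_rot: [3.14, 0.001, 1.323]
ft_force: [0.3, 0.7, 0.3]
opening: 0.642
grip_force: 0.0
```

Request:
drive_tool(
  targets=[
    {"jaw":0.4,"travel":[0,0,0],"twist":0},
    {"jaw":0.4,"travel":[0,0,0],"twist":0},
  ],
)

```text
t: 1.75
eef_pos: [419.6, -330.7, 56.5]
tcp_rot: [3.14, 0.001, 1.324]
ft_force: [-0.2, -1.0, 4.6]
opening: 0.53
grip_force: 30.0
```

Request:
drive_tool(
  targets=[
    {"jaw":0.7,"travel":[0,0,0],"twist":0},
    {"jaw":0.7,"travel":[0,0,0],"twist":0},
    {"jaw":0.7,"travel":[0,0,0],"twist":0},
    {"jaw":0.7,"travel":[0,0,0],"twist":1.563},
    {"jaw":0.7,"travel":[0,0,0],"twist":1.563},
    {"jaw":0.7,"travel":[0,0,0],"twist":1.563},
    {"jaw":0.7,"travel":[0,0,0],"twist":1.563},
    {"jaw":0.7,"travel":[0,0,0],"twist":1.563},
  ],
)

```text
t: 2.42
eef_pos: [419.3, -330.2, 55.2]
tcp_rot: [3.142, 0.0, 0.693]
ft_force: [-0.6, 0.3, 0.6]
opening: 0.701
grip_force: 0.0
```

Request:
drive_tool(
  targets=[
    {"jaw":0.7,"travel":[0,0,0],"twist":0.94},
    {"jaw":0.7,"travel":[0,0,0],"twist":0.94},
    {"jaw":0.7,"travel":[0,0,0],"twist":0.94},
    {"jaw":0.7,"travel":[0,0,0],"twist":0.94},
    {"jaw":0.7,"travel":[0,0,0],"twist":0.94},
    {"jaw":0.7,"travel":[0,0,0],"twist":0.94},
    {"jaw":0.7,"travel":[0,0,0],"twist":0.94},
    {"jaw":0.7,"travel":[0,0,0],"twist":0.94},
  ],
)

```text
t: 3.08
eef_pos: [419.3, -330.2, 55.2]
tcp_rot: [3.142, -0.0, -0.248]
ft_force: [0.2, 0.8, 0.2]
opening: 0.702
grip_force: 0.0
```

Request:
drive_tool(
  targets=[
    {"jaw":0.4,"travel":[0,0,0],"twist":0},
    {"jaw":0.4,"travel":[0,0,0],"twist":0},
    {"jaw":0.4,"travel":[0,0,0],"twist":0},
    {"jaw":0.4,"travel":[0,0,0],"twist":0},
    {"jaw":0.4,"travel":[0,0,0],"twist":0},
  ],
)

```text
t: 3.5
eef_pos: [419.2, -330.1, 55.1]
tcp_rot: [-3.142, 0.0, -0.24]
ft_force: [0.8, -0.1, -0.1]
opening: 0.516
grip_force: 29.9
```

```bash
python3 -c "
from h import *
go(516,83,205,-.239)"
```

```text
travel [-0.0042 -0.4243 -0.1499] twist -0.001
```

Request:
drive_tool(
  targets=[
    {"jaw":0.4,"travel":[0,0,-0.035],"twist":0},
    {"jaw":0.4,"travel":[0,0,-0.075],"twist":0},
    {"jaw":0.4,"travel":[0,0,-0.115],"twist":0},
    {"jaw":0.4,"travel":[0,-0.02,-0.15],"twist":0},
    {"jaw":0.4,"travel":[-0.001,-0.055,-0.15],"twist":0},
    {"jaw":0.4,"travel":[-0.002,-0.095,-0.15],"twist":0},
    {"jaw":0.4,"travel":[-0.002,-0.135,-0.15],"twist":0},
    {"jaw":0.4,"travel":[-0.002,-0.175,-0.15],"twist":0},
  ],
)

```text
t: 4.17
eef_pos: [458.9, -158.2, 205.2]
tcp_rot: [3.141, -0.0, -0.241]
ft_force: [1.2, 0.3, -1.9]
opening: 0.514
grip_force: 29.9
```

Request:
drive_tool(
  targets=[
    {"jaw":0.4,"travel":[0,-0.04,0],"twist":0},
    {"jaw":0.4,"travel":[0,-0.08,0],"twist":0},
    {"jaw":0.4,"travel":[0,-0.12,0],"twist":0},
    {"jaw":0.4,"travel":[-0.001,-0.16,0],"twist":0},
    {"jaw":0.4,"travel":[-0.002,-0.2,0],"twist":0},
    {"jaw":0.4,"travel":[-0.002,-0.23,0],"twist":0},
    {"jaw":0.4,"travel":[-0.002,-0.249,0],"twist":0},
    {"jaw":0.4,"travel":[-0.002,-0.249,0],"twist":0},
  ],
)

```text
t: 4.83
eef_pos: [516.9, 85.6, 204.8]
tcp_rot: [-3.141, 0.0, -0.237]
ft_force: [-1.2, 0.3, -3.2]
opening: 0.518
grip_force: 29.9
```

```bash
python3 -c "
from h import *
print(state()['eef_pos'],state()['opening'],state()['joints'])
go(516,83,64,-.239)
snap('side','s1.png',(200,120,350,280),4)"
```

```text
[516.91697478  85.62949728 204.77933068] 0.5181057398311925 [3.78444958e-02 3.59462114e-01 1.81677765e+00 4.93771779e-04
 9.65528445e-01 1.84553108e+00]
travel [-0.0003  0.0028  0.1408] twist 0.002
```

View pics/s1.png

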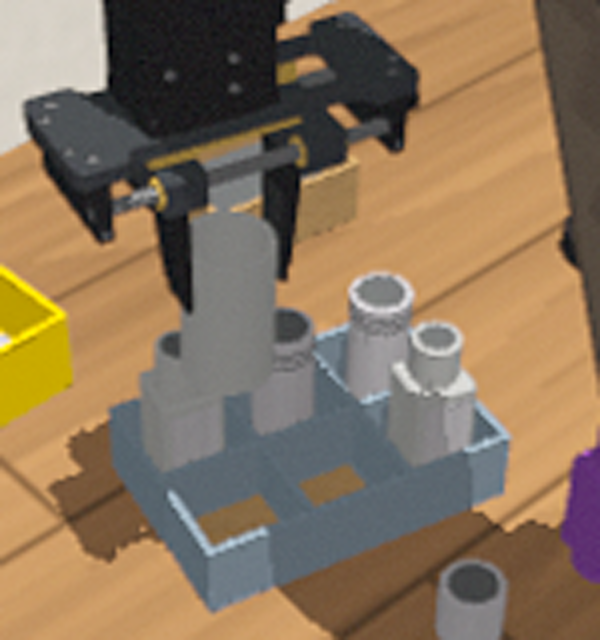

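Request:
drive_tool(
  targets=[
    {"jaw":0.4,"travel":[0,0.0033,0.0],"twist":0},
    {"jaw":0.4,"travel":[0,0.0033,0.03],"twist":0},
    {"jaw":0.4,"travel":[0,0.0033,0.065],"twist":0},
    {"jaw":0.4,"travel":[0,0.0033,0.095],"twist":0},
    {"jaw":0.4,"travel":[0,0.0033,0.12],"twist":0},
    {"jaw":0.4,"travel":[0,0.0033,0.133],"twist":0},
    {"jaw":0.4,"travel":[0,0.0033,0.138],"twist":0},
    {"jaw":0.4,"travel":[0,0.0033,0.1405],"twist":0},
  ],
)

```text
t: 5.55
eef_pos: [515.6, 78.1, 64.1]
tcp_rot: [3.141, 0.001, -0.242]
ft_force: [0.1, -0.2, -2.9]
opening: 0.519
grip_force: 29.9
```

Request:
drive_tool(
  targets=[
    {"jaw":0.4,"travel":[0,0,0.001],"twist":0},
    {"jaw":0.4,"travel":[0,0,0.0015],"twist":0},
  ],
)

```text
t: 5.72
eef_pos: [516.3, 78.8, 63.9]
tcp_rot: [-3.141, -0.001, -0.242]
ft_force: [-0.4, 0.0, -2.2]
opening: 0.519
grip_force: 29.9
```

Request:
drive_tool(
  targets=[
    {"jaw":0.4,"travel":[0,-0.003,0],"twist":0},
    {"jaw":0.4,"travel":[0,-0.003,0],"twist":0},
    {"jaw":0.4,"travel":[0,-0.003,0.0015],"twist":0},
    {"jaw":0.4,"travel":[0,-0.003,0.0025],"twist":0},
    {"jaw":0.4,"travel":[0,-0.003,0.0025],"twist":0},
    {"jaw":0.4,"travel":[0,-0.003,0.0025],"twist":0},
  ],
)

```text
t: 6.22
eef_pos: [518.2, 82.7, 62.4]
tcp_rot: [-3.14, -0.005, -0.241]
ft_force: [0.0, 3.2, 13.4]
opening: 0.518
grip_force: 30.0
```

Request:
drive_tool(
  targets=[
    {"jaw":0.62,"travel":[0,0,-0.001],"twist":0},
    {"jaw":0.62,"travel":[0,0,-0.001],"twist":0},
    {"jaw":0.62,"travel":[0,0,-0.001],"twist":0},
  ],
)

```text
t: 6.47
eef_pos: [516.6, 82.2, 61.9]
tcp_rot: [3.142, -0.0, -0.241]
ft_force: [-0.6, -1.0, 1.3]
opening: 0.611
grip_force: 0.0
```

Request:
drive_tool(
  targets=[
    {"jaw":0.62,"travel":[0,0,-0.02],"twist":0},
    {"jaw":0.62,"travel":[0,0,-0.06],"twist":0},
    {"jaw":0.62,"travel":[0,0,-0.1],"twist":0},
    {"jaw":0.62,"travel":[0,0,-0.1],"twist":0},
  ],
)

```text
t: 6.8
eef_pos: [519.0, 82.3, 167.8]
tcp_rot: [-3.139, -0.009, -0.241]
ft_force: [0.2, -0.4, 0.7]
opening: 0.619
grip_force: 0.0
```

```bash
python3 -c "
from h import *
print(state()['eef_pos'],state()['opening'],state()['joints'])
go(438.6,357,160,0)
go(438.6,357,60,0)"
```

```text
[518.99396346  82.30595094 167.77825155] 0.6191580692657712 [ 3.16140066e-02  4.04612511e-01  1.86182326e+00 -1.92750720e-04
  8.66126284e-01  1.84358084e+00]
travel [-0.1436 -0.2476  0.0078] twist -0.241
travel [-0.1436 -0.2476  0.1078] twist -0.241
```

Request:
drive_tool(
  targets=[
    {"jaw":0.45,"travel":[-0.1436,-0.2476,0],"twist":0},
    {"jaw":0.45,"travel":[-0.1436,-0.2476,0.0],"twist":0},
    {"jaw":0.45,"travel":[-0.1436,-0.2476,0.0],"twist":0},
    {"jaw":0.45,"travel":[-0.1436,-0.2476,0.0],"twist":0},
    {"jaw":0.45,"travel":[-0.1436,-0.2476,0.08],"twist":0},
    {"jaw":0.45,"travel":[-0.1436,-0.2476,0.08],"twist":0},
    {"jaw":0.45,"travel":[-0.1436,-0.2476,0.08],"twist":0},
    {"jaw":0.45,"travel":[-0.1436,-0.2476,0.08],"twist":0},
  ],
)

```text
t: 7.47
eef_pos: [434.1, 359.4, 79.0]
tcp_rot: [3.14, 0.002, -0.239]
ft_force: [-0.3, -0.8, -0.4]
opening: 0.453
grip_force: 0.0
```

Request:
drive_tool(
  targets=[
    {"jaw":0.45,"travel":[0,0,0],"twist":0},
    {"jaw":0.45,"travel":[0,0,0],"twist":0},
  ],
)

```text
t: 7.63
eef_pos: [435.7, 357.1, 81.0]
tcp_rot: [3.14, 0.001, -0.239]
ft_force: [0.2, -1.1, -0.1]
opening: 0.447
grip_force: 0.0
```

```bash
python3 -c "
from h import *
go(438.6,357,13,-.24)
snap('side','s2.png',(130,270,230,390),5)"
```

```text
travel [ 0.0028 -0.0006  0.068 ] twist 0.001
```

View pics/s2.png

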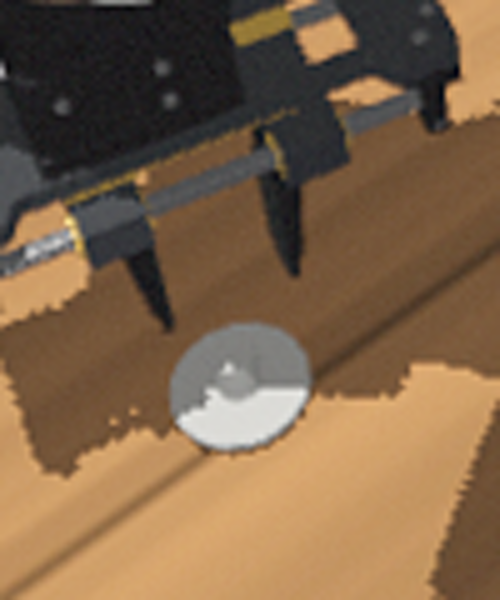

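The fingers' tips, at crop (170,330) and (295,275), straddle the cover's grip at (240,375) below them. I'll descend and close.

Request:
drive_tool(
  targets=[
    {"jaw":0.45,"travel":[0.0028,-0.0005,0.03],"twist":0},
    {"jaw":0.45,"travel":[0.0028,-0.0005,0.055],"twist":0},
    {"jaw":0.45,"travel":[0.0028,-0.0005,0.0675],"twist":0},
    {"jaw":0.45,"travel":[0.0028,-0.0005,0.0675],"twist":0},
    {"jaw":0.1,"travel":[0.0028,-0.0005,0.0675],"twist":0},
    {"jaw":0.1,"travel":[0.0028,-0.0005,0.0675],"twist":0},
    {"jaw":0.1,"travel":[0.0028,-0.0005,0.0675],"twist":0},
    {"jaw":0.1,"travel":[0.0028,-0.0005,0.0675],"twist":0},
  ],
)

```text
t: 8.35
eef_pos: [439.7, 356.8, 15.3]
tcp_rot: [-3.14, -0.001, -0.241]
ft_force: [1.2, 1.2, 0.8]
opening: 0.228
grip_force: 1.1
```

Request:
drive_tool(
  targets=[
    {"jaw":0.1,"travel":[0,0,0],"twist":0},
    {"jaw":0.1,"travel":[0,0,0],"twist":0},
  ],
)

```text
t: 8.52
eef_pos: [439.6, 357.0, 15.1]
tcp_rot: [-3.141, -0.001, -0.241]
ft_force: [0.5, -2.0, 7.5]
opening: 0.17
grip_force: 30.0
```

Request:
drive_tool(
  targets=[
    {"jaw":0.4,"travel":[0,0,0],"twist":0},
    {"jaw":0.4,"travel":[0,0,0],"twist":0},
    {"jaw":0.4,"travel":[0,0,0],"twist":-1.57},
    {"jaw":0.4,"travel":[0,0,0],"twist":-1.57},
    {"jaw":0.4,"travel":[0,0,0],"twist":-1.57},
    {"jaw":0.4,"travel":[0,0,0],"twist":-1.57},
    {"jaw":0.4,"travel":[0,0,0],"twist":-1.57},
    {"jaw":0.4,"travel":[0,0,0],"twist":-1.57},
  ],
)

```text
t: 9.18
eef_pos: [439.0, 356.7, 14.1]
tcp_rot: [3.142, 0.0, 0.515]
ft_force: [-0.2, -0.5, 0.2]
opening: 0.401
grip_force: 0.0
```

Request:
drive_tool(
  targets=[
    {"jaw":0.4,"travel":[0,0,0],"twist":-0.82},
    {"jaw":0.4,"travel":[0,0,0],"twist":-0.82},
    {"jaw":0.4,"travel":[0,0,0],"twist":-0.82},
    {"jaw":0.4,"travel":[0,0,0],"twist":-0.82},
    {"jaw":0.4,"travel":[0,0,0],"twist":-0.82},
    {"jaw":0.4,"travel":[0,0,0],"twist":-0.82},
    {"jaw":0.4,"travel":[0,0,0],"twist":-0.82},
    {"jaw":0.1,"travel":[0,0,0],"twist":-0.82},
  ],
)

```text
t: 9.85
eef_pos: [439.0, 356.7, 14.0]
tcp_rot: [-3.141, 0.0, 1.332]
ft_force: [-0.1, -0.2, 0.9]
opening: 0.371
grip_force: 0.0
```

Request:
drive_tool(
  targets=[
    {"jaw":0.1,"travel":[0,0,0],"twist":0},
    {"jaw":0.1,"travel":[0,0,0],"twist":0},
    {"jaw":0.1,"travel":[0,0,0],"twist":0},
    {"jaw":0.1,"travel":[0,0,0],"twist":0},
  ],
)

```text
t: 10.18
eef_pos: [439.1, 356.7, 14.1]
tcp_rot: [-3.142, 0.0, 1.328]
ft_force: [-0.3, 0.4, -0.2]
opening: 0.167
grip_force: 30.0
```

Request:
drive_tool(
  targets=[
    {"jaw":0.1,"travel":[0,0,-0.03],"twist":0},
    {"jaw":0.1,"travel":[0,0,-0.07],"twist":0},
    {"jaw":0.1,"travel":[0,0,-0.11],"twist":0},
    {"jaw":0.1,"travel":[0,0,-0.15],"twist":0},
    {"jaw":0.1,"travel":[0,0,-0.165],"twist":0},
    {"jaw":0.1,"travel":[0,0,-0.165],"twist":0},
  ],
)

```text
t: 10.68
eef_pos: [440.3, 357.5, 183.1]
tcp_rot: [3.137, -0.005, 1.328]
ft_force: [-0.4, 0.4, -1.3]
opening: 0.171
grip_force: 30.0
```

```bash
python3 -c "
from h import *
print(state()['joints'],state()['opening'])
go(517,82.4,180,1.33)"
```

```text
[ 5.65675566e-01  4.41275748e-01  1.74441333e+00 -1.10626182e-04
  9.49164521e-01  8.08398288e-01] 0.1713924723156064
travel [-0.2486  0.1406  0.0031] twist -0.002
```

```bash
python3 -c "
from h import *
M=[]
for n,b in (('top',(210,170,310,270)),('side',(190,160,290,260))):
    c=read_camera(n);f=c['frame'][b[1]:b[3],b[0]:b[2],::-1];s=4
    f=cv2.resize(f,None,fx=s,fy=s,interpolation=cv2.INTER_CUBIC)
    P=np.array([(proj(c,[517+25*np.cos(a),82.4+25*np.sin(a),93])-b[:2]+.5)*s for a in np.linspace(0,6.28,60)])
    g=f.copy();cv2.polylines(g,[P.round().astype(int)],1,(0,255,0),1);M.append(g)
cv2.imwrite('pics/pot2.png',np.hstack(M))"
```

```text
(no output)
```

View pics/pot2.png

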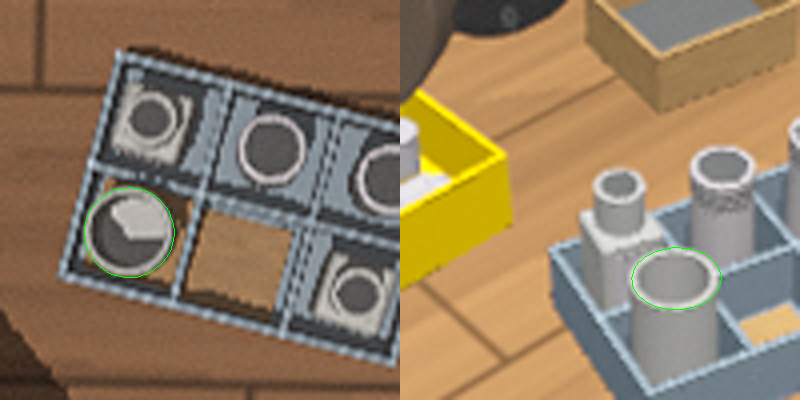

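The pot stands upright in the left near cell, and the predicted rim circle at (128,232) matches the picture. Now I'll bring the cover over it.

Request:
drive_tool(
  targets=[
    {"jaw":0.1,"travel":[-0.035,0.02,0],"twist":0},
    {"jaw":0.1,"travel":[-0.07,0.04,0],"twist":0},
    {"jaw":0.1,"travel":[-0.105,0.06,0],"twist":0},
    {"jaw":0.1,"travel":[-0.14,0.08,0],"twist":0},
    {"jaw":0.1,"travel":[-0.175,0.1,0],"twist":0},
    {"jaw":0.1,"travel":[-0.21,0.12,0],"twist":0},
    {"jaw":0.1,"travel":[-0.24,0.135,0],"twist":0},
    {"jaw":0.1,"travel":[-0.2486,0.1406,0.003],"twist":0},
  ],
)

```text
t: 11.45
eef_pos: [516.2, 77.8, 174.4]
tcp_rot: [-3.139, 0.001, 1.326]
ft_force: [-0.4, 0.2, -0.6]
opening: 0.168
grip_force: 30.0
```

Request:
drive_tool(
  targets=[
    {"jaw":0.1,"travel":[0,0,0.02],"twist":0},
    {"jaw":0.1,"travel":[0,0,0.04],"twist":0},
    {"jaw":0.1,"travel":[0,0,0.06],"twist":0},
    {"jaw":0.1,"travel":[0,0,0.06],"twist":0},
    {"jaw":0.1,"travel":[0,0,0.06],"twist":0},
  ],
)

```text
t: 11.87
eef_pos: [515.1, 81.9, 114.5]
tcp_rot: [-3.137, 0.001, 1.329]
ft_force: [-0.6, -0.1, -0.2]
opening: 0.169
grip_force: 30.0
```

```bash
python3 -c "
from h import *
print(state()['eef_pos'])
go(517,82.4,101,1.33)"
```

```text
[515.06596839  81.89526408 114.51227061]
travel [0.001  0.0018 0.0135] twist -0.001
```

Request:
drive_tool(
  targets=[
    {"jaw":0.1,"travel":[0.001,0.0018,0.003],"twist":0},
    {"jaw":0.1,"travel":[0.001,0.0018,0.005],"twist":0},
    {"jaw":0.1,"travel":[0.001,0.0018,0.008],"twist":0},
    {"jaw":0.1,"travel":[0.001,0.0018,0.011],"twist":0},
    {"jaw":0.1,"travel":[0.001,0.0018,0.0115],"twist":0},
    {"jaw":0.1,"travel":[0.001,0.0018,0.0115],"twist":0},
  ],
)

```text
t: 12.37
eef_pos: [518.0, 82.3, 104.6]
tcp_rot: [-3.142, 0.0, 1.329]
ft_force: [-0.1, -0.8, -1.9]
opening: 0.17
grip_force: 30.0
```

```bash
python3 -c "
from h import *
print(state()['eef_pos'])
go(517,82.4,101,1.33)"
```

```text
[517.9704831   82.25031877 104.63606688]
travel [-0.0001 -0.001   0.0036] twist -0.001
```

Request:
drive_tool(
  targets=[
    {"jaw":0.1,"travel":[0,-0.0008,0.001],"twist":0},
    {"jaw":0.1,"travel":[0,-0.0008,0.002],"twist":0},
    {"jaw":0.1,"travel":[0,-0.0008,0.003],"twist":0},
    {"jaw":0.1,"travel":[0,-0.0008,0.004],"twist":0},
    {"jaw":0.1,"travel":[0,-0.0008,0.004],"twist":0},
  ],
)

```text
t: 12.78
eef_pos: [517.4, 82.4, 101.0]
tcp_rot: [3.141, -0.0, 1.329]
ft_force: [-1.9, 0.2, 4.9]
opening: 0.166
grip_force: 30.0
```

Request:
drive_tool(
  targets=[
    {"jaw":0.4,"travel":[0,0,0],"twist":0},
    {"jaw":0.4,"travel":[0,0,0],"twist":0},
    {"jaw":0.4,"travel":[0,0,0],"twist":0},
    {"jaw":0.4,"travel":[0,0,-0.005],"twist":0},
    {"jaw":0.4,"travel":[0,0,-0.03],"twist":0},
    {"jaw":0.4,"travel":[0,0,-0.065],"twist":0},
    {"jaw":0.4,"travel":[0,0,-0.08],"twist":0},
    {"jaw":0.4,"travel":[0,0,-0.08],"twist":0},
  ],
)

```text
t: 13.45
eef_pos: [518.6, 82.5, 184.2]
tcp_rot: [3.136, -0.001, 1.329]
ft_force: [0.5, -0.1, -0.2]
opening: 0.404
grip_force: 0.0
```

```bash
python3 -c "
from h import *
print(state()['eef_pos'])
go(555.8,297.4,80,.817)"
```

```text
[518.62360932  82.52885412 184.22847058]
travel [ 0.2175 -0.0154  0.1042] twist 0.512
```

Request:
drive_tool(
  targets=[
    {"jaw":0.6,"travel":[0.2175,-0.0154,0],"twist":0.512},
    {"jaw":0.6,"travel":[0.2175,-0.0154,0],"twist":0.512},
    {"jaw":0.6,"travel":[0.2175,-0.0154,0],"twist":0.512},
    {"jaw":0.6,"travel":[0.2175,-0.0154,0],"twist":0.512},
    {"jaw":0.6,"travel":[0.2175,-0.0154,0.1],"twist":0.512},
    {"jaw":0.6,"travel":[0.2175,-0.0154,0.1],"twist":0.512},
    {"jaw":0.6,"travel":[0.2175,-0.0154,0.1],"twist":0.512},
    {"jaw":0.6,"travel":[0.2175,-0.0154,0.1],"twist":0.512},
  ],
)

```text
t: 14.12
eef_pos: [551.7, 298.9, 74.0]
tcp_rot: [-3.138, 0.008, 0.819]
ft_force: [-0.6, 0.3, -0.7]
opening: 0.599
grip_force: 0.0
```

Request:
drive_tool(
  targets=[
    {"jaw":0.6,"travel":[0,0,0],"twist":0},
    {"jaw":0.6,"travel":[0,0,0],"twist":0},
  ],
)

```text
t: 14.28
eef_pos: [554.6, 296.8, 81.2]
tcp_rot: [3.141, -0.0, 0.817]
ft_force: [-0.1, 0.4, -0.7]
opening: 0.599
grip_force: 0.0
```

```bash
python3 -c "
from h import *
print(state()['eef_pos'])
go(555.8,297.4,4,.817)
M=[]
for n,b in (('top',(110,160,210,260)),('side',(100,230,200,330))):
    c=read_camera(n);f=c['frame'][b[1]:b[3],b[0]:b[2],::-1];s=4
    f=cv2.resize(f,None,fx=s,fy=s,interpolation=cv2.INTER_CUBIC)
    d=np.array([-.684,-.729,0]);e=np.array([.729,-.684,0]);n0=np.array([557.9,299.6,20])
    P=np.array([(proj(c,n0-d*a+e*q)-b[:2]+.5)*s for a,q in ((0,15),(0,-15),(28,-15),(28,15))])
    cv2.polylines(f,[P.round().astype(int)],1,(0,255,0),1);M.append(f)
cv2.imwrite('pics/neck.png',np.hstack(M))"
```

```text
[554.58069881 296.79791895  81.17564558]
travel [0.0013 0.0005 0.0772] twist -0.0
```

View pics/neck.png

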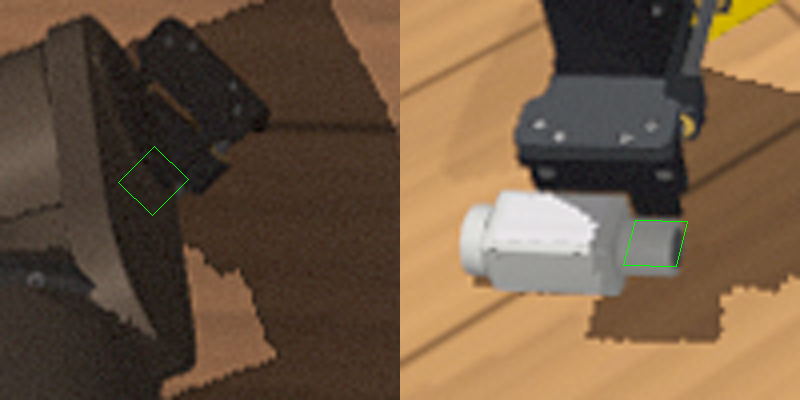

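In the side view the neck end at (683,247) agrees with the projected outline. I'll descend and grip just the neck's end.

Request:
drive_tool(
  targets=[
    {"jaw":0.6,"travel":[0.0013,0.0005,0.03],"twist":0},
    {"jaw":0.6,"travel":[0.0013,0.0005,0.055],"twist":0},
    {"jaw":0.6,"travel":[0.0013,0.0005,0.07],"twist":0},
    {"jaw":0.6,"travel":[0.0013,0.0005,0.0755],"twist":0},
    {"jaw":0.6,"travel":[0.0013,0.0005,0.0755],"twist":0},
    {"jaw":0.22,"travel":[0.0013,0.0005,0.0755],"twist":0},
    {"jaw":0.22,"travel":[0.0013,0.0005,0.0755],"twist":0},
    {"jaw":0.22,"travel":[0.0013,0.0005,0.0755],"twist":0},
  ],
)

```text
t: 15.05
eef_pos: [556.3, 298.0, 6.6]
tcp_rot: [3.141, -0.002, 0.817]
ft_force: [0.8, 0.1, -1.1]
opening: 0.444
grip_force: 0.0
```

Request:
drive_tool(
  targets=[
    {"jaw":0.22,"travel":[0,0,0],"twist":0},
    {"jaw":0.22,"travel":[0,0,0],"twist":0},
    {"jaw":0.22,"travel":[0,0,0],"twist":0},
  ],
)

```text
t: 15.3
eef_pos: [555.8, 298.0, 5.7]
tcp_rot: [3.141, -0.0, 0.817]
ft_force: [-2.6, -0.5, 4.9]
opening: 0.294
grip_force: 30.0
```

Request:
drive_tool(
  targets=[
    {"jaw":0.22,"travel":[0.002,0,-0.009],"twist":0},
    {"jaw":0.22,"travel":[0.005,0,-0.017],"twist":0},
    {"jaw":0.22,"travel":[0.0085,0,-0.026],"twist":0},
    {"jaw":0.22,"travel":[0.013,0,-0.034],"twist":0},
    {"jaw":0.22,"travel":[0.018,0,-0.042],"twist":0},
    {"jaw":0.22,"travel":[0.024,0,-0.049],"twist":0},
    {"jaw":0.22,"travel":[0.03,0,-0.055],"twist":0},
    {"jaw":0.22,"travel":[0.037,0,-0.062],"twist":0},
  ],
)

```text
t: 15.97
eef_pos: [581.3, 325.3, 67.7]
tcp_rot: [3.142, 0.0, 0.817]
ft_force: [-0.2, 0.0, -3.2]
opening: 0.296
grip_force: 30.0
```

```bash
python3 -c "
from h import *
print(state()['eef_pos'])
snap('side','tilt.png',(90,200,220,330),4)"
```

```text
[581.33741482 325.28361689  67.68078856]
```

View pics/tilt.png

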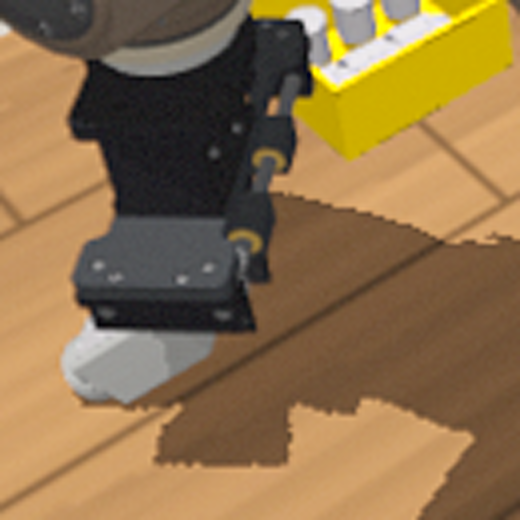

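Request:
drive_tool(
  targets=[
    {"jaw":0.22,"travel":[0.0075,0,-0.0055],"twist":0},
    {"jaw":0.22,"travel":[0.0155,0,-0.0105],"twist":0},
    {"jaw":0.22,"travel":[0.024,0,-0.0145],"twist":0},
    {"jaw":0.22,"travel":[0.0325,0,-0.018],"twist":0},
    {"jaw":0.22,"travel":[0.0415,0,-0.021],"twist":0},
    {"jaw":0.22,"travel":[0.0505,0,-0.023],"twist":0},
    {"jaw":0.22,"travel":[0.06,0,-0.024],"twist":0},
    {"jaw":0.22,"travel":[0.069,0,-0.0245],"twist":0},
  ],
)

```text
t: 16.68
eef_pos: [629.1, 376.1, 93.0]
tcp_rot: [3.141, -0.001, 0.817]
ft_force: [-2.1, -1.4, 4.6]
opening: 0.297
grip_force: 30.0
```

Request:
drive_tool(
  targets=[
    {"jaw":0.22,"travel":[0.007,0,0.0],"twist":0},
    {"jaw":0.22,"travel":[0.013,0,0.0005],"twist":0},
    {"jaw":0.22,"travel":[0.018,0,0.0015],"twist":0},
    {"jaw":0.22,"travel":[0.018,0,0.0015],"twist":0},
  ],
)

```text
t: 17.02
eef_pos: [642.0, 390.0, 91.8]
tcp_rot: [3.141, -0.004, 0.817]
ft_force: [-1.5, 0.8, 7.7]
opening: 0.298
grip_force: 30.0
```

```bash
python3 -c "
from h import *
print(state()['eef_pos'])
snap('side','tilt2.png',(80,190,180,290),4)"
```

```text
[642.0149172  389.9709656   91.81861201]
```

View pics/tilt2.png

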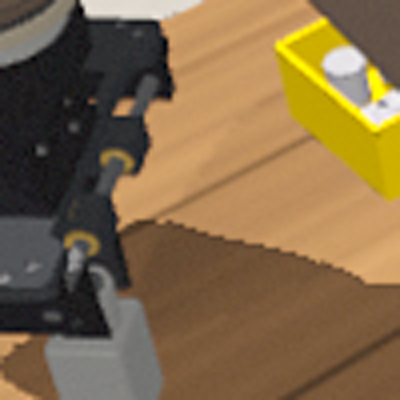

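The fitting is upright, its body at (105,350) under the fingers. I'll let go of it here.

Request:
drive_tool(
  targets=[
    {"jaw":0.22,"travel":[0,0,0.001],"twist":0},
    {"jaw":0.22,"travel":[0,0,0.001],"twist":0},
    {"jaw":0.6,"travel":[0,0,0.001],"twist":0},
    {"jaw":0.6,"travel":[0,0,0.001],"twist":0},
    {"jaw":0.6,"travel":[0,0,0.001],"twist":0},
    {"jaw":0.6,"travel":[0,0,0.001],"twist":0},
    {"jaw":0.6,"travel":[0,0,0.001],"twist":0},
    {"jaw":0.6,"travel":[0,0,0.001],"twist":0},
  ],
)

```text
t: 17.73
eef_pos: [640.6, 388.2, 88.9]
tcp_rot: [-3.142, 0.0, 0.817]
ft_force: [-0.1, -0.3, -0.9]
opening: 0.592
grip_force: 0.0
```

Request:
drive_tool(
  targets=[
    {"jaw":0.6,"travel":[0,0,-0.03],"twist":0},
    {"jaw":0.6,"travel":[-0.02,0,-0.07],"twist":0},
    {"jaw":0.6,"travel":[-0.06,0,-0.1],"twist":0},
    {"jaw":0.6,"travel":[-0.1,0,-0.1],"twist":0},
    {"jaw":0.6,"travel":[-0.12,0,-0.1],"twist":0},
    {"jaw":0.6,"travel":[-0.12,0,-0.1],"twist":0},
  ],
)

```text
t: 18.23
eef_pos: [555.6, 298.0, 190.6]
tcp_rot: [3.141, 0.001, 0.816]
ft_force: [-0.1, 0.3, -0.1]
opening: 0.598
grip_force: 0.0
```

```bash
python3 -c "
from h import *
print(state()['eef_pos'])
M=[]
for n,b in (('top',(80,120,180,220)),('side',(70,190,170,290))):
    c=read_camera(n);f=c['frame'][b[1]:b[3],b[0]:b[2],::-1];s=4
    f=cv2.resize(f,None,fx=s,fy=s,interpolation=cv2.INTER_CUBIC)
    for z in (110,82):
      P=np.array([(proj(c,[637.5+15*np.cos(a),385+15*np.sin(a),z])-b[:2]+.5)*s for a in np.linspace(0,6.28,60)])
      cv2.polylines(f,[P.round().astype(int)],1,(0,255,0),1)
    M.append(f)
cv2.imwrite('pics/stand.png',np.hstack(M))"
```

```text
[555.62314755 297.99300703 190.58932907]
```

View pics/stand.png

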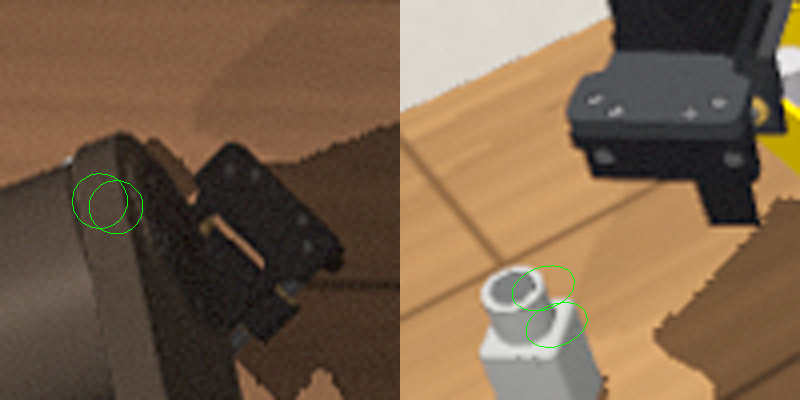

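The fitting stands free and upright, its neck ring at (513,289) in the side panel, left of my guess circle. I'll get its position from that pixel.

```bash
python3 -c "
from h import *
c=read_camera('side'); p=ray(c,97.9,261.9,110);print(p)
a=.817;print(np.array([640.6,388.2])+7*np.array([np.cos(a),np.sin(a)]))
go(p[0],p[1],190.6,a)"
```

```text
[645.99648095 396.51530664 110.        ]
[645.390881   393.30367115]
travel [ 0.1292 -0.002  -0.0011] twist -0.001
```

Request:
drive_tool(
  targets=[
    {"jaw":0.6,"travel":[0.04,0,0],"twist":0},
    {"jaw":0.6,"travel":[0.08,0,0],"twist":0},
    {"jaw":0.6,"travel":[0.115,0,0],"twist":0},
    {"jaw":0.6,"travel":[0.128,0,0],"twist":0},
    {"jaw":0.6,"travel":[0.128,0,0],"twist":0},
    {"jaw":0.6,"travel":[0.128,0,0.03],"twist":0},
    {"jaw":0.6,"travel":[0.128,0,0.06],"twist":0},
    {"jaw":0.6,"travel":[0.128,0,0.06],"twist":0},
  ],
)

```text
t: 19.05
eef_pos: [643.5, 392.8, 122.5]
tcp_rot: [-3.138, 0.009, 0.817]
ft_force: [-1.1, -0.7, -1.3]
opening: 0.599
grip_force: 0.0
```

```bash
python3 -c "
from h import *
print(state()['eef_pos'])
go(645.7,394.5,87,.817)"
```

```text
[643.48457195 392.82678022 122.4523408 ]
travel [0.0027 0.0005 0.0355] twist -0.0
```

Request:
drive_tool(
  targets=[
    {"jaw":0.6,"travel":[0,0,0.015],"twist":0},
    {"jaw":0.6,"travel":[0,0,0.03],"twist":0},
    {"jaw":0.6,"travel":[0,0,0.041],"twist":0},
    {"jaw":0.6,"travel":[0,0,0.041],"twist":0},
    {"jaw":0.22,"travel":[0,0,0.041],"twist":0},
    {"jaw":0.22,"travel":[0,0,0.041],"twist":0},
    {"jaw":0.22,"travel":[0,0,0.041],"twist":0},
    {"jaw":0.22,"travel":[0,0,0.041],"twist":0},
  ],
)

```text
t: 19.72
eef_pos: [646.4, 394.2, 89.2]
tcp_rot: [3.141, -0.001, 0.817]
ft_force: [-0.8, -0.1, -0.1]
opening: 0.377
grip_force: 0.0
```

Request:
drive_tool(
  targets=[
    {"jaw":0.22,"travel":[0,0,0],"twist":0},
    {"jaw":0.22,"travel":[0,0,0],"twist":0},
    {"jaw":0.22,"travel":[0,0,0],"twist":0},
  ],
)

```text
t: 19.97
eef_pos: [646.2, 394.4, 88.8]
tcp_rot: [3.141, -0.001, 0.817]
ft_force: [-1.3, 0.8, 4.2]
opening: 0.296
grip_force: 30.0
```

Request:
drive_tool(
  targets=[
    {"jaw":0.22,"travel":[0,0,-0.03],"twist":0},
    {"jaw":0.22,"travel":[0,0,-0.065],"twist":0},
    {"jaw":0.22,"travel":[0,0,-0.1],"twist":0},
    {"jaw":0.22,"travel":[0,0,-0.13],"twist":0},
    {"jaw":0.22,"travel":[0,0,-0.155],"twist":0},
    {"jaw":0.22,"travel":[0,0,-0.16],"twist":0},
    {"jaw":0.22,"travel":[0,0,-0.16],"twist":0},
  ],
)

```text
t: 20.55
eef_pos: [646.2, 394.2, 249.0]
tcp_rot: [3.141, -0.002, 0.817]
ft_force: [-0.2, 0.7, -4.5]
opening: 0.297
grip_force: 30.0
```

```bash
python3 -c "
from h import *
print(state()['eef_pos'],state()['ft_force'])
go(501,18.5,248,1.332)"
```

```text
[646.2488008  394.15438511 249.0051468 ] [-0.15062047  0.6510191  -4.49535033]
travel [-0.3733  0.1513  0.001 ] twist -0.515
```

Request:
drive_tool(
  targets=[
    {"jaw":0.22,"travel":[-0.02,0.008,0],"twist":-0.04},
    {"jaw":0.22,"travel":[-0.05,0.02,0],"twist":-0.1},
    {"jaw":0.22,"travel":[-0.085,0.0345,0],"twist":-0.18},
    {"jaw":0.22,"travel":[-0.12,0.0485,0],"twist":-0.26},
    {"jaw":0.22,"travel":[-0.155,0.063,0],"twist":-0.34},
    {"jaw":0.22,"travel":[-0.19,0.077,0],"twist":-0.42},
    {"jaw":0.22,"travel":[-0.225,0.091,0],"twist":-0.48},
    {"jaw":0.22,"travel":[-0.26,0.1055,0],"twist":-0.515},
  ],
)

```text
t: 21.22
eef_pos: [542.9, 130.8, 245.5]
tcp_rot: [-3.138, 0.002, 1.335]
ft_force: [1.0, -0.7, -4.2]
opening: 0.299
grip_force: 30.0
```

```bash
python3 -c "
from h import *
print(state()['eef_pos'])
go(501,18.5,248,1.332)"
```

```text
[542.90827605 130.75916611 245.5073569 ]
travel [-0.1189 -0.0146 -0.0025] twist 0.003
```

Request:
drive_tool(
  targets=[
    {"jaw":0.22,"travel":[-0.035,-0.0045,0],"twist":0},
    {"jaw":0.22,"travel":[-0.07,-0.0085,0],"twist":0},
    {"jaw":0.22,"travel":[-0.1,-0.012,0],"twist":0},
    {"jaw":0.22,"travel":[-0.117,-0.0146,0],"twist":0},
    {"jaw":0.22,"travel":[-0.117,-0.0146,0],"twist":0},
    {"jaw":0.22,"travel":[-0.117,-0.0146,0],"twist":0},
  ],
)

```text
t: 21.72
eef_pos: [502.1, 21.4, 246.4]
tcp_rot: [-3.139, 0.0, 1.33]
ft_force: [0.4, 0.2, -3.9]
opening: 0.295
grip_force: 30.0
```

```bash
python3 -c "
from h import *
print(state()['eef_pos'])
go(501.2,18.3,97,1.332)"
```

```text
[502.1372418   21.43874096 246.3949898 ]
travel [-0.0033 -0.0002  0.1494] twist -0.002
```

Request:
drive_tool(
  targets=[
    {"jaw":0.22,"travel":[-0.003,0,0.01],"twist":0},
    {"jaw":0.22,"travel":[-0.003,0,0.035],"twist":0},
    {"jaw":0.22,"travel":[-0.003,0,0.065],"twist":0},
    {"jaw":0.22,"travel":[-0.003,0,0.095],"twist":0},
    {"jaw":0.22,"travel":[-0.003,0,0.12],"twist":0},
    {"jaw":0.22,"travel":[-0.003,0,0.135],"twist":0},
    {"jaw":0.22,"travel":[-0.003,0,0.143],"twist":0},
    {"jaw":0.22,"travel":[-0.003,0,0.143],"twist":0},
  ],
)

```text
t: 22.38
eef_pos: [501.5, 19.9, 102.9]
tcp_rot: [-3.138, 0.001, 1.333]
ft_force: [-0.4, 1.0, -3.9]
opening: 0.296
grip_force: 30.0
```

Request:
drive_tool(
  targets=[
    {"jaw":0.22,"travel":[0,0,0.001],"twist":0},
    {"jaw":0.22,"travel":[0,0,0.002],"twist":0},
    {"jaw":0.22,"travel":[0,0,0.003],"twist":0},
  ],
)

```text
t: 22.63
eef_pos: [502.9, 19.4, 102.9]
tcp_rot: [3.14, -0.0, 1.332]
ft_force: [0.4, 0.4, -4.4]
opening: 0.297
grip_force: 30.0
```

Request:
drive_tool(
  targets=[
    {"jaw":0.22,"travel":[0,0,0.0015],"twist":0},
    {"jaw":0.22,"travel":[0,0,0.003],"twist":0},
    {"jaw":0.22,"travel":[0,0,0.0045],"twist":0},
    {"jaw":0.22,"travel":[0,0,0.0055],"twist":0},
    {"jaw":0.22,"travel":[0,0,0.006],"twist":0},
    {"jaw":0.22,"travel":[0,0,0.006],"twist":0},
  ],
)

```text
t: 23.13
eef_pos: [502.6, 19.3, 96.7]
tcp_rot: [3.141, -0.0, 1.332]
ft_force: [-2.0, 0.5, 4.9]
opening: 0.302
grip_force: 30.0
```

Contact came at the expected height (96.7 mm). I'll release, rise, move clear and check.

Request:
drive_tool(
  targets=[
    {"jaw":0.45,"travel":[0,0,0],"twist":0},
    {"jaw":0.45,"travel":[0,0,0],"twist":0},
    {"jaw":0.45,"travel":[0,0,0],"twist":0},
    {"jaw":0.45,"travel":[0,0,-0.01],"twist":0},
    {"jaw":0.45,"travel":[0,0,-0.04],"twist":0},
    {"jaw":0.45,"travel":[0,0,-0.08],"twist":0},
    {"jaw":0.45,"travel":[0,0,-0.12],"twist":0},
    {"jaw":0.45,"travel":[0,0,-0.15],"twist":0},
  ],
)

```text
t: 23.8
eef_pos: [502.5, 19.2, 250.0]
tcp_rot: [3.139, -0.0, 1.332]
ft_force: [-0.3, 0.4, 0.4]
opening: 0.451
grip_force: 0.0
```

Request:
drive_tool(
  targets=[
    {"jaw":0.45,"travel":[-0.2,0,0],"twist":0},
    {"jaw":0.45,"travel":[-0.2,0,0],"twist":0},
    {"jaw":0.45,"travel":[-0.2,0,0],"twist":0},
    {"jaw":0.45,"travel":[-0.2,0,0],"twist":0},
    {"jaw":0.45,"travel":[-0.2,0,0],"twist":0},
    {"jaw":0.45,"travel":[-0.2,0,0],"twist":0},
    {"jaw":0.45,"travel":[-0.2,0,0],"twist":0},
  ],
)

```text
t: 24.38
eef_pos: [454.6, -176.4, 246.7]
tcp_rot: [3.141, 0.0, 1.328]
ft_force: [-0.1, -0.0, -0.5]
opening: 0.45
grip_force: 0.0
```

```bash
python3 - <<'E'
from h import *
print(state()['t'])
def pcircle(c,X,r): return np.array([proj(c,[X[0]+r*np.cos(a),X[1]+r*np.sin(a),X[2]]) for a in np.linspace(0,6.28,90)])
# numeric check: bright-vs-background edge score of predicted outlines over small xy/z shifts
for n in ("top","side"):
    c=read_camera(n); cv2.imwrite("pics/fin_%s.png"%n,c["frame"][:,:,::-1])
    g=cv2.GaussianBlur(cv2.cvtColor(c["frame"],cv2.COLOR_RGB2GRAY),(3,3),0).astype(np.float32)
    m=np.hypot(cv2.Sobel(g,5,1,0),cv2.Sobel(g,5,0,1))
    for name,X,r in (("disc",(517,82.4,98),27),("grip",(517,82.4,120),9),("neck",(502,19,118),15)):
        best=[]
        for dx in range(-8,9):
            for dy in range(-8,9):
                P=pcircle(c,(X[0]+dx,X[1]+dy,X[2]),r).astype(np.float32)
                best.append((cv2.remap(m,P[:,:1].copy(),P[:,1:].copy(),1).mean(),dx,dy))
        print(n,name,max(best),[b for b in best if b[1:]==(0,0)])
E
```

```text
24.3833
top disc (np.float32(291.9695), 0, -1) [(np.float32(290.81708), 0, 0)]
top grip (np.float32(142.81934), 4, -4) [(np.float32(85.64661), 0, 0)]
top neck (np.float32(211.62094), -5, 1) [(np.float32(162.29979), 0, 0)]
side disc (np.float32(192.54445), 0, 0) [(np.float32(192.54445), 0, 0)]
side grip (np.float32(170.58893), -1, -1) [(np.float32(167.10747), 0, 0)]
side neck (np.float32(132.44101), 0, 4) [(np.float32(104.17932), 0, 0)]
```

```bash
python3 - <<'E'
from h import *
D={}
for n in ("top","side"):
    c=read_camera(n);g=cv2.GaussianBlur(cv2.cvtColor(c["frame"],cv2.COLOR_RGB2GRAY),(3,3),0).astype(np.float32)
    D[n]=(c,np.hypot(cv2.Sobel(g,5,1,0),cv2.Sobel(g,5,0,1)))
A=np.linspace(0,6.28,60)
def sc(n,X,r):
    c,m=D[n];P=np.array([proj(c,[X[0]+r*np.cos(a),X[1]+r*np.sin(a),X[2]]) for a in A],np.float32)
    return cv2.remap(m,P[:,:1].copy(),P[:,1:].copy(),1).mean()
e=np.array([np.cos(-.239),np.sin(-.239)]);f=np.array([-e[1],e[0]]);o=np.array([533,10.5])
for nm,q,z,r in (("neck",(502,19),118,15),("stockA",o+33*e+66*f,115,15),("stockB",o-33*e-66*f,115,15),("disc",(517,82.4),98,27)):
    R=[(sc("top",(q[0]+dx,q[1]+dy,z+dz),r)+sc("side",(q[0]+dx,q[1]+dy,z+dz),r),dx,dy,dz) for dx in range(-9,10,1) for dy in range(-9,10,1) for dz in (-6,-3,0,3)]
    print(nm,[tuple(np.round(x,1)) for x in sorted(R)[-3:]])
E
```

```text
neck [(np.float64(316.2), np.float64(-2.0), np.float64(8.0), np.float64(3.0)), (np.float64(323.6), np.float64(-3.0), np.float64(7.0), np.float64(3.0)), (np.float64(326.3), np.float64(-3.0), np.float64(8.0), np.float64(3.0))]
stockA [(np.float64(314.0), np.float64(-8.0), np.float64(8.0), np.float64(3.0)), (np.float64(314.1), np.float64(-7.0), np.float64(8.0), np.float64(3.0)), (np.float64(314.4), np.float64(-8.0), np.float64(9.0), np.float64(3.0))]
stockB [(np.float64(337.2), np.float64(-4.0), np.float64(7.0), np.float64(3.0)), (np.float64(338.0), np.float64(-3.0), np.float64(6.0), np.float64(3.0)), (np.float64(339.9), np.float64(-4.0), np.float64(6.0), np.float64(3.0))]
disc [(np.float64(473.4), np.float64(1.0), np.float64(-1.0), np.float64(-3.0)), (np.float64(478.5), np.float64(0.0), np.float64(-1.0), np.float64(0.0)), (np.float64(483.5), np.float64(0.0), np.float64(0.0), np.float64(0.0))]
```

The cover disc fits its seated position and height in both cameras. The neck fit shows the same offset as the untouched stock fittings, so it is an artefact of the method. The fitting also made contact exactly at its standing height.

```bash
python3 -c "
from cell import job_done
print(job_done())"
```

```text
the job is handed in; nothing more can be done
None
```

The job is handed in at about 24.5 s: the pot is in its cell with the cover seated on the rim, and the fitting was stood on the bench, released, picked up again and set neck up in its own cell; the final check was by measurement only, since my 10 picture views were used up.

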